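# Sort the bench after the run: bottles, jars and slides

### The job

Clear up after the sample run by sorting the mixed things on the bench into their pale metal trays: stand the two tall bottles in the divided carrier, one in each bay, stand both squat jars in the large shallow tray, and lay the slide box flat in the small shallow tray. Everything goes right down on its tray's floor, upright, set down gently and not dropped or knocked over; leave the tape roll and the timer where they lie.

Things in the scene. Friction and masses are not known exactly. Their poses are not given: they have to be found in the camera images.
- bottle_a_mid (a point): reagent bottle, tall and slim: white round body 34 mm across and 60 mm tall, shoulder, grey 24 mm cap; 86 mm tall in all, 60 to 130 g. The point is on its axis half-way up, 43 mm above its foot; z points up out of the cap. Starts standing on the bench.
- bottle_b_mid (a point): the second reagent bottle, the same as the first in every way.
- jar_a_mid (a point): specimen jar, squat and wide: white round body 46 mm across, grey screw cap 50 mm across over the top 15 mm; 60 mm tall, 60 to 130 g. The point is on its axis half-way up, 30 mm above its foot; z points up out of the cap. Starts standing on the bench.
- jar_b_mid (a point): the second specimen jar, the same as the first.
- slide_box_mid (a point): slide box, a closed rectangular box, white with a grey upper part: 36 mm (its x) by 84 mm (its y) by 44 mm tall, 85 to 170 g. The point is its centre, 22 mm above its underside; z is up. Grip it across the 36 mm width in its upper half, so that the fingers stay above the tray's low walls.
- carrier: bottle carrier, the deepest metal tray and the only one with a dividing wall: 72 mm (its x) by 140 mm (its y), 25 mm high, fixed to the bench. Walls and floor are 4 mm thick. A divider across the middle makes two square bays, 64 mm by 64 mm inside, centred at y = +34 mm and y = -34 mm. Origin: centre of the underside, on the bench.
- jar_tray: jar tray, the largest metal tray, shallow and undivided: 84 mm (its x) by 168 mm (its y), 10 mm high, walls and floor 4 mm thick, fixed to the bench. Origin: centre of the underside, on the bench. Two jars stand in it side by side along its y.
- slide_tray: slide tray, the smallest metal tray, shallow and undivided: 68 mm (its x) by 116 mm (its y), 10 mm high, walls and floor 4 mm thick (inside 60 by 108 mm), fixed to the bench. Origin: centre of the underside, on the bench. The slide box lies in it lengthwise, its 84 mm along the tray's y.
- tape_mid (a point): loose roll of paper tape lying flat among the things, 64 mm across, 18 mm high, with a 40 mm hole; the point is its centre. A bystander, not to be sorted.
- timer_mid (a point): loose square lab timer lying flat among the things, grey, 60 by 60 by 16 mm; the point is its centre. A bystander, not to be sorted.
There are look-alikes about, which are no part of the job. Leave any brown look-alike of the part that bears slide_box_mid alone.

How it is judged (in metres and radians):
At the end, for the whole second after the job is handed in: One bottle in each carrier bay, both jars in the jar tray, the slide box in the slide tray: each upright within 0.1 rad, on the tray floor (height within 4 mm), inside the walls, at rest; tape roll and timer within 30 mm of where they started (((x of bottle_a_mid in the frame of carrier between -0.02 and 0.02 m and y of bottle_a_mid in the frame of carrier between 0.012 and 0.056 m and z of bottle_a_mid in the frame of carrier between 0.043 and 0.051 m and angle between each of bottle_a_mid, bottle_b_mid's own z axis and vertical below 0.1 rad and x of bottle_b_mid in the frame of carrier between -0.02 and 0.02 m and y of bottle_b_mid in the frame of carrier between -0.056 and -0.012 m and z of bottle_b_mid in the frame of carrier between 0.043 and 0.051 m) or (x of bottle_b_mid in the frame of carrier between -0.02 and 0.02 m and y of bottle_b_mid in the frame of carrier between 0.012 and 0.056 m and z of bottle_b_mid in the frame of carrier between 0.043 and 0.051 m and angle between each of bottle_b_mid, bottle_a_mid's own z axis and vertical below 0.1 rad and x of bottle_a_mid in the frame of carrier between -0.02 and 0.02 m and y of bottle_a_mid in the frame of carrier between -0.056 and -0.012 m and z of bottle_a_mid in the frame of carrier between 0.043 and 0.051 m)) and x of jar_a_mid in the frame of jar_tray between -0.022 and 0.022 m and y of jar_a_mid in the frame of jar_tray between -0.065 and 0.065 m and z of jar_a_mid in the frame of jar_tray between 0.03 and 0.038 m and angle between each of jar_a_mid, jar_b_mid, slide_box_mid's own z axis and vertical below 0.1 rad and x of jar_b_mid in the frame of jar_tray between -0.022 and 0.022 m and y of jar_b_mid in the frame of jar_tray between -0.065 and 0.065 m and z of jar_b_mid in the frame of jar_tray between 0.03 and 0.038 m and x of slide_box_mid in the frame of slide_tray between -0.02 and 0.02 m and y of slide_box_mid in the frame of slide_tray between -0.02 and 0.02 m and z of slide_box_mid in the frame of slide_tray between 0.022 and 0.03 m and linear speed of each of bottle_a, bottle_b, jar_a, jar_b, slide_box below 0.02 m/s and distance of each of tape_mid, timer_mid from where it was at the start of the episode below 0.03 m); the robot touches nothing.
It fails at once if a bottle is dropped, thrown or knocked over: it moves faster than 0.7 m/s (a free fall of 25 mm) with no finger touching it ((linear speed of bottle_a above 0.7 m/s and contact force between the fingers and bottle_a below 0.01 N) or (linear speed of bottle_b above 0.7 m/s and contact force between the fingers and bottle_b below 0.01 N)).
It fails at once if a jar is dropped, thrown or knocked over: it moves faster than 0.7 m/s (a free fall of 25 mm) with no finger touching it ((linear speed of jar_a above 0.7 m/s and contact force between the fingers and jar_a below 0.01 N) or (linear speed of jar_b above 0.7 m/s and contact force between the fingers and jar_b below 0.01 N)).
It fails at once if the slide box is dropped, thrown or knocked over: it moves faster than 0.7 m/s (a free fall of 25 mm) with no finger touching it ((linear speed of slide_box above 0.7 m/s and contact force between the fingers and slide_box below 0.01 N)).
It fails at once if the tape is pushed more than 30 mm from where it lay (distance of tape_mid from where it was at the start of the episode above 0.03 m).
It fails at once if the timer is pushed more than 30 mm from where it lay (distance of timer_mid from where it was at the start of the episode above 0.03 m).
It also fails if it takes over 128 s, if anything falls off the work surface, if the arm or the gripper's body presses on something with over 40 N, if the wrist force passes 120 N, or if a joint passes its speed limit or range.

### The arm

A 6-joint arm with a two-finger parallel gripper is mounted at the origin on the work surface. World frame = base frame: x ahead of the robot, y to its left, z up, the work surface at z = 0. Lengths are in mm, angles in rad, forces in N, time in s.
With the tool pointing down it reaches from about 350 to 850 mm from the base axis. Payload 8.1 kg.
Tool frame: the origin (TCP) lies at the very end of the fingers, on their centre line; the grasp point (between the pads) lies 19 mm behind it; z points along the fingers, y is the line along which they close (so a half turn about z gives the same grasp; the last joint's range is limited). The gripper opens to 85 mm and grips with 20 to 120 N. Pads are 22 mm wide; open, the fingers measure 114 mm over their backs; the gripper's body (76 mm by 85 mm) begins 54 mm behind the grasp point. The pads swing forward as they close: fully open they stand 13 mm farther back than shut.
Start: joints at [1.244, 0.13, 1.488, -0, 1.523, -0.085], TCP at [143.648, 582.555, 231.292] pointing down, gripper open.
Joint ranges: [-2.96, 2.96], [-0.89, 2.26], [0.02, 2.5], [-1.34, 4.48], [0, 2.73], [-2.66, 2.66]. Speed limits (rad/s): [2.39, 2.39, 2.79, 3.14, 3.14, 3.14].

### API

Orientations are given as a unit quaternion [w, x, y, z].
In Python, from plant import env gives the robot as it stands. The module is installed in compiled form; this text tells all that it offers. Calls block until the motion is done:
- env.reach(position, orientation): joint-space move of the TCP to a pose.
- env.movel(position, ori=None, velocity=150, guard=None): straight line of the TCP; ori=None keeps the orientation; velocity is the mean speed in mm/s. With guard (N) it stops when the force on the tool has changed by that much, and returns True; else False.
- env.goto_joints(angles): joint-space move.
- env.release() and env.close_gripper(newtons=None): open the fingers fully, or close them until they stop; newtons is the grip in N (None keeps the last).
- env.hold(seconds).
- env.ik(position, orientation): joint angles nearest the present ones, or None.
- env.observe(): the state.
- env.grab_frame(name): name is "side" or "top" or "wrist"; returns a dict with "color" (384x512x3 uint8, red, green, blue), "camera_matrix" (3x3 intrinsics, pixels), "R" (3x3) and "t" (3): a world point X has camera coordinates R X + t; the wrist camera has in their place "hand_eye" (4x4, takes a point from camera to tool coordinates, whose origin is the TCP and whose axes are the flange's). Camera axes: x right, y down, z forward; pixel columns grow to the right and rows downward; lengths in mm; the calibration is good to about 2 mm. A picture is of the moment at which its call begins: read the wrist's pose just before it. There is no depth.
A pose or a line that the arm cannot do raises env.PlanningError and nothing moves.
- env.finish_job(): hands the job in; it is judged then, once.
The state is a dict: "t": time; "joint_positions": joint angles; "joint_vel": joint speeds; "joint_torque": joint torques, N m; "tcp_pos": TCP position; "eef_rot": TCP orientation; "wrist_force": force on the tool from outside, world axes, zero at the start; "torque": the same for the moment, N m; "width": opening from 0.0 (shut) to 1.0 (fully open); "gripper_force": force on a finger pad.
Only numpy, scipy, OpenCV 4.12 (cv2) and the standard library are available. Lean on these libraries where they do the work, as an engineer would, in place of code of your own. Each camera call takes 0.05 s, during which the arm holds its last target. There are 200 camera calls.

## Working session

There is one attempt and no reset: what is moved stays moved. The work goes in short steps, each a Python script; the robot and the scene stay as the last script left them, time stands still between calls to the robot, and variables do not carry over. Pictures are saved under pics/ and viewed, at most 14 in all, crops included, and the job is handed in when it is done.

```bash
mkdir -p pics
python3 - <<'E'
from plant import env
import cv2, pickle
for n in("top","side"):
    f=env.grab_frame(n); pickle.dump(f,open(f"pics/{n}0.pkl","wb"))
    cv2.imwrite(f"pics/{n}0.png",f["color"][...,::-1])
    print(n,f["camera_matrix"],f["R"],f["t"])
o=env.observe();print(o["tcp_pos"],o["eef_rot"],o["t"])
E
```

```text
top [[470.5285001    0.         252.80742532]
 [  0.         470.5285001  192.14094764]
 [  0.           0.           1.        ]] [[-0.06568482 -0.99783771  0.00232615]
 [-0.97632862  0.06378715 -0.20667273]
 [ 0.20607746 -0.01584635 -0.97840737]] [  23.4339659   544.69273767 1059.32273177]
side [[476.38736664   0.         259.37508638]
 [  0.         476.38736664 197.69577673]
 [  0.           0.           1.        ]] [[ 0.83697658 -0.54701957  0.01548545]
 [-0.37020422 -0.58682323 -0.72013008]
 [ 0.40301247  0.59699923 -0.69366625]] [-453.18049615  239.45328784 1083.93224388]
[143.50015604 582.07809974 230.34890061] [-1.69820940e-04  1.20597376e-01  9.92701151e-01 -8.17854203e-04] 0.1
```

View pics/top0.png

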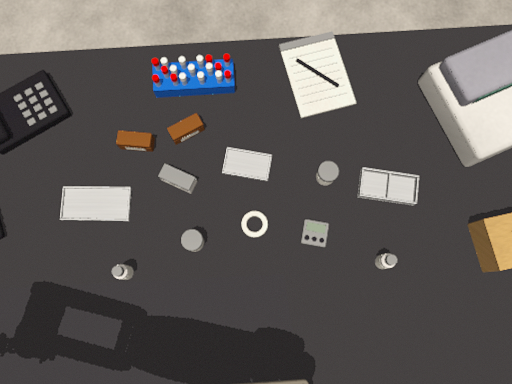

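View pics/side0.png

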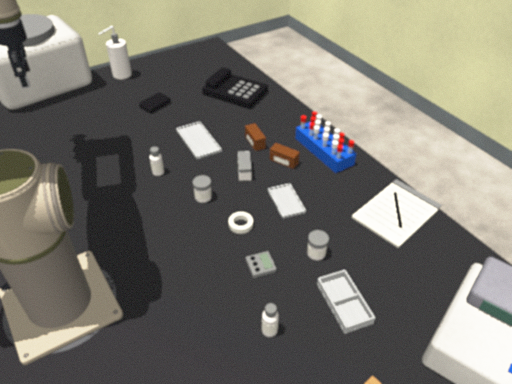

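Candidates in the top view:
- **Slide box:** the grey and white one at (178,178). The look-alikes at (135,141) and (186,128) are brown, so I leave them.
- **Bottles:** (122,271) and (387,261). The soap dispenser, seen only in the side view, is not one.
- **Jars:** (193,240) and (328,172).
- **Trays:** carrier (389,186), jar tray (96,203), slide tray (247,164). The notepad at (318,75) is not a tray.
- **Bystanders:** tape (255,224) and timer (315,233).

I'll check these in one crop with contours.

```bash
cat > h.py <<'E'
import numpy as np, cv2, pickle
def ray(f,uv,z):
    uv=np.atleast_2d(uv).astype(float)
    d=np.c_[uv,np.ones(len(uv))]@np.linalg.inv(f["camera_matrix"]).T@f["R"]
    c=-f["R"].T@f["t"]
    return c+d*((z-c[2])/d[:,2])[:,None]
def blobs(f,thr=95,amin=60):
    im=cv2.cvtColor(f["color"],cv2.COLOR_RGB2HSV)
    m=((im[...,2]>thr)&(im[...,1]<60)).astype(np.uint8)
    cs,_=cv2.findContours(m,cv2.RETR_EXTERNAL,cv2.CHAIN_APPROX_NONE)
    return [c[:,0] for c in cs if cv2.contourArea(c)>amin]
E
python3 - <<'E'
from h import *
f=pickle.load(open("pics/top0.pkl","rb"))
Z=[("bot",(122,271),86),("bot",(387,261),86),("jar",(193,240),60),("jar",(328,172),60),("box",(178,178),44),("carrier",(389,186),25),("jtray",(96,203),10),("stray",(247,164),10),("tape",(255,224),18),("timer",(315,233),16)]
v=f["color"].copy()
for c in blobs(f):
    m=c.mean(0)
    for n,p,z in Z:
        if np.hypot(*(m-p))<12:
            w=ray(f,c,z)[:,:2].astype(np.float32); r=cv2.minAreaRect(w)
            print(n,m.round(),"ctr",np.round(r[0]),"size",np.round(r[1]),"ang",round(r[2],1))
            cv2.drawContours(v,[c[:,None]],-1,(255,0,0),1)
            u,l=np.round(r[0]),0
o=v[110:290,50:430]
cv2.imwrite("pics/crop0.png",cv2.resize(o,None,fx=2.1,fy=2.1,interpolation=cv2.INTER_CUBIC)[...,::-1])
E
```

```text
bot [122. 272.] ctr [378. 291.] size [49. 33.] ang 86.2
bot [386. 261.] ctr [ 363. -299.] size [34. 51.] ang 4.2
jar [192. 240.] ctr [441. 136.] size [51. 51.] ang 86.3
timer [315. 233.] ctr [ 444. -156.] size [61. 61.] ang 75.9
tape [254. 224.] ctr [476. -11.] size [63. 66.] ang 86.2
jtray [ 95. 203.] ctr [553. 376.] size [170.  88.] ang 85.6
carrier [386. 186.] ctr [ 546. -345.] size [147.  80.] ang 77.6
box [177. 178.] ctr [594. 168.] size [93. 42.] ang 61.4
jar [327. 173.] ctr [ 580. -192.] size [49. 64.] ang 59.1
stray [247. 164.] ctr [629.  -3.] size [118.  73.] ang 76.1
```

View pics/crop0.png

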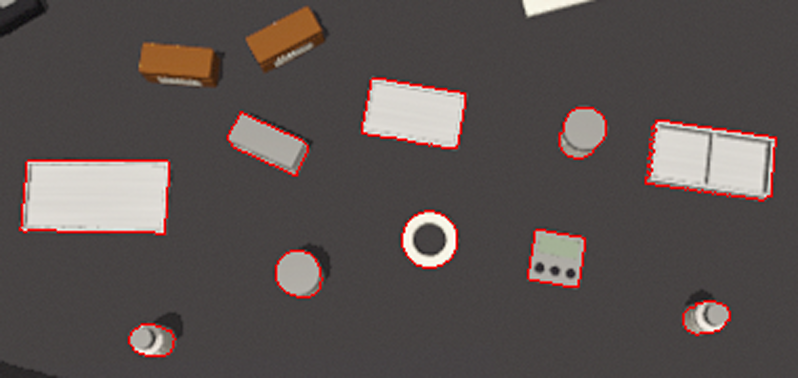

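The crop confirms the choices: the grey and white box at crop (268,143), two brown boxes left alone, and the divided carrier on the right. Next I remove the parallax bias, because the edges facing away from the camera belong to the top rim. Then I cross-check against the side view.

Run:
```python
from h import *
import json
f=pickle.load(open("pics/top0.pkl","rb")); s=pickle.load(open("pics/side0.pkl","rb"))
C=(-f["R"].T@f["t"])[:2]; print("cam",C.round())
rects={"carrier":((389,186),25,72,140),"jtray":((96,203),10,84,168),"stray":((247,164),10,68,116),"box":((178,178),44,36,84)}
rnd={"botA":((122,271),86,12,17),"botB":((387,261),86,12,17),"jarA":((193,240),60,25,23),"jarB":((328,172),60,25,23)}
B=blobs(f); near=lambda p:min(B,key=lambda c:np.hypot(*(c.mean(0)-p)))
sb=[c.mean(0) for c in blobs(s,amin=40)]
out={}
for n,(p,z,sx,sy) in rects.items():
    w=ray(f,near(p),z)[:,:2]; r=cv2.minAreaRect(w.astype(np.float32))
    b=cv2.boxPoints(r); e=[b[1]-b[0],b[2]-b[1]]; e=max(e,key=np.linalg.norm)
    y=e/np.linalg.norm(e); y=y if y[1]>0 else -y; x=np.array([y[1],-y[0]])
    c=0*x
    for a,S in((x,sx),(y,sy)):
        sg=np.sign((np.array(r[0])-C)@a); c=c+a*sg*((sg*(w@a)).max()-S/2)
    out[n]=[*map(float,c),float(np.degrees(np.arctan2(y[1],y[0])))]
for n,(p,h,rc,rb) in rnd.items():
    c0=near(p); W=ray(f,c0,h)[:,:2]; F=ray(f,c0,0)[:,:2]
    d=W.mean(0)-C; d/=np.linalg.norm(d); q=np.array([-d[1],d[0]])
    a=(W@d).max()-rc; b=(F@d).min()+rb; t=((W@q).max()+(W@q).min())/2
    print(n,"top-based",(a*d+t*q).round(),"foot-based radial",round(b-a,1))
    out[n]=[*map(float,(a+b)/2*d+t*q)]
for n,v in out.items():
    h={**rects,**rnd}[n][1]; X=np.array([v[0],v[1],h/2 if n not in("jtray","stray","carrier") else h/2])
    k=s["camera_matrix"]@(s["R"]@X+s["t"]); k=k[:2]/k[2]
    m=min(sb,key=lambda m:np.hypot(*(m-k))); print(n,np.round(v,1),"side proj",k.round(),"blob",m.round())
json.dump(out,open("est.json","w"))
```

```text
cam [315.   5.]
botA top-based [380. 304.] foot-based radial 1.8
botB top-based [ 365. -313.] foot-based radial 0.0
jarA top-based [442. 137.] foot-based radial 1.0
jarB top-based [ 586. -195.] foot-based radial 0.3
carrier [ 549.1 -348.9   77.6] side proj [346. 299.] blob [345. 301.]
jtray [554.9 377.1  85.6] side proj [199. 138.] blob [198. 139.]
stray [631.6  -2.4  76.1] side proj [287. 199.] blob [286. 200.]
box [599.5 170.1  61.4] side proj [244. 165.] blob [244. 165.]
botA [380.3 304.5] side proj [156. 160.] blob [156. 160.]
botB [ 364.9 -313. ] side proj [271. 318.] blob [269. 320.]
jarA [442.5 137.3] side proj [203. 188.] blob [202. 188.]
jarB [ 585.7 -195.6] side proj [318. 244.] blob [317. 244.]
```

Both views agree within a couple of pixels. First pick is jar A, with a wrist view from the hover.

```bash
cat >> h.py <<'E'
import json
from plant import env
EST=json.load(open("est.json"))
def quat(phi):
    "tool down, closing line at phi deg (mod 180); variant with least joint 6 travel is chosen by best()"
    a=np.radians(phi+90)/2; return np.array([0,np.cos(a),np.sin(a),0])
def best(p,phi):
    j0=np.array(env.observe()["joint_positions"]); c=[]
    for k in(0,180):
        j=env.ik(p,quat(phi+k))
        if j is not None: c.append((abs(np.array(j)-j0).max(),k))
    return quat(phi+min(c)[1])
def inframe(n,x,y):
    cx,cy,t=EST[n]; t=np.radians(t); ey=np.array([np.cos(t),np.sin(t)]); ex=np.array([ey[1],-ey[0]])
    return np.array([cx,cy])+x*ex+y*ey
def hover(xy,phi,z=230):
    p=[*xy,z]; env.reach(p,best(p,phi))
def pick(xy,h,lift,grip=40):
    env.movel([*xy,h+50],velocity=200); env.movel([*xy,h],velocity=90)
    env.close_gripper(grip); o=env.observe()
    env.movel([*xy,lift],velocity=150); o2=env.observe()
    print("grip w",o["width"],"->",o2["width"],"F",o2["gripper_force"],"t",o2["t"])
def place(xy,h,lift,phi,v=250):
    p=[*xy,lift]; env.movel(p,best(p,phi),velocity=v)
    env.movel([*xy,h+20],velocity=150)
    g=env.movel([*xy,h-4],velocity=25,guard=5)
    z=env.observe()["tcp_pos"][2]; print("guard",g,"z above plan",round(z-h,1))
    env.hold(.2); env.release(); env.hold(.2)
    env.movel([*xy,lift],velocity=200); print("t",env.observe()["t"])
def wrist(name):
    o=env.observe(); f=env.grab_frame("wrist"); cv2.imwrite(f"pics/{name}.png",f["color"][...,::-1]); pickle.dump((o,f),open(f"pics/{name}.pkl","wb")); return o,f
E
python3 - <<'E'
from h import *
hover(EST["jarA"][:2],EST["jtray"][2]-90,200)
o,f=wrist("w1")
R=np.array([0]) ; from scipy.spatial.transform import Rotation as Ro
q=o["eef_rot"];T=np.eye(4);T[:3,:3]=Ro.from_quat([*q[1:],q[0]]).as_matrix();T[:3,3]=o["tcp_pos"]
M=np.linalg.inv(T@f["hand_eye"]);X=M[:3,:3]@[*EST["jarA"],60]+M[:3,3];k=f["camera_matrix"]@X;print("proj cap centre",k[:2]/k[2],o["tcp_pos"],o["t"],o["joint_positions"])
E
```

```text
proj cap centre [259.22349811 177.57086305] [442.48211599 138.07522908 200.15779627] 2.0417 [ 1.91561139e-01 -2.31777993e-01  1.89492603e+00  2.88128520e-04
  1.47816753e+00  2.67293529e-01]
```

View pics/w1.png

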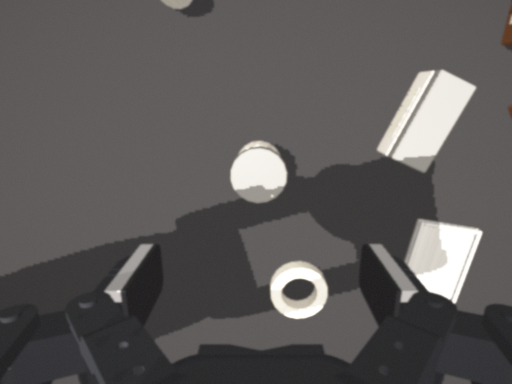

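The wrist view shows the jar cap at about (259,174), against a projected (259,178). That is within 3 mm and centred between the fingers, so I pick and place both jars.

Run:
```python
from h import *
phi=EST["jtray"][2]-90
pick(EST["jarA"][:2],33,165); place(inframe("jtray",0,-38),37,165,phi)
wrist("w2")
```

```text
grip w 0.569628356845369 -> 0.5731425430695437 F 41.44913613796234 t 5.0
guard True z above plan 1.0
t 9.3083
```

View pics/w2.png

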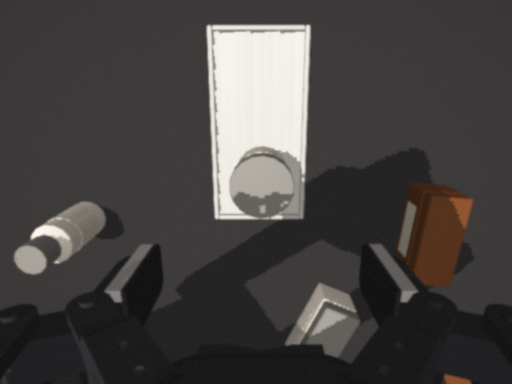

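Jar A stands in its tray at about (262,180), upright and inside the walls. Jar B next, then the slide box.

Run:
```python
from h import *
phi=EST["jtray"][2]-90
hover(EST["jarB"][:2],phi,180)
pick(EST["jarB"][:2],33,165); place(inframe("jtray",0,38),37,165,phi,300)
hover(EST["box"][:2],EST["box"][2]-90,190)
wrist("w3")
```

```text
grip w 0.5720939327472189 -> 0.5731351323166533 F 41.378100514411926 t 14.1
guard True z above plan 1.1
t 19.525
```

View pics/w3.png

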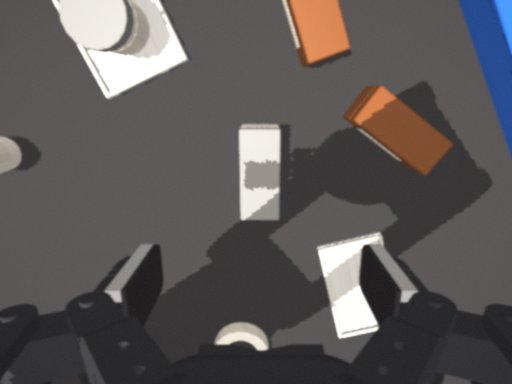

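The slide box is square to the fingers at (260,172), and the nearest brown box at (345,120) is clear of them. Pick the slide box, then both bottles.

```bash
python3 - <<'E'
from h import *
pick(EST["box"][:2],16,150,50); place(inframe("stray",0,0),20,150,EST["stray"][2]-90,180)
wrist("w4")
phi=EST["carrier"][2]-90
hover(EST["botB"][:2],phi,200)
pick(EST["botB"][:2],28,170); place(inframe("carrier",0,-34),32,170,phi)
wrist("w5")
E
python3 -c "
import cv2;cv2.imwrite('pics/w45.png',cv2.resize(cv2.hconcat([cv2.imread('pics/w4.png'),cv2.imread('pics/w5.png')]),(800,300)))"
```

```text
grip w 0.4150227397885459 -> 0.41275720591403076 F 51.114214807748795 t 23.5917
guard True z above plan 0.7
t 28.0833
grip w 0.3845075753968875 -> 0.3867317587014575 F 39.6854038108404 t 32.75
guard True z above plan 0.4
t 37.1333
```

View pics/w45.png

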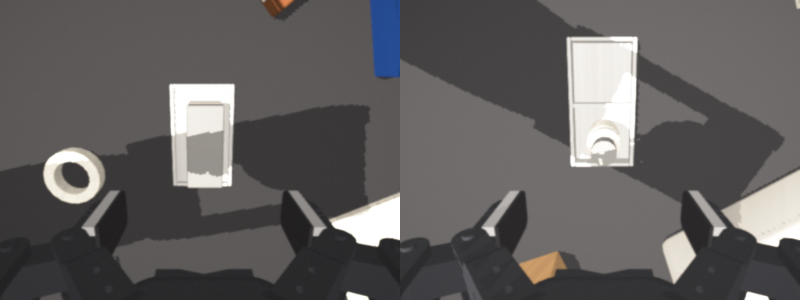

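The slide box lies in its tray, and bottle B stands in the near bay, both down on the floor. Bottle A next, then a check from above.

Run:
```python
from h import *
phi=EST["carrier"][2]-90
hover([450,-100],phi,230)
hover(EST["botA"][:2],phi,200)
pick(EST["botA"][:2],28,170); place(inframe("carrier",0,34),32,170,phi)
wrist("w6")
hover([380,-50],0,300)
env.goto_joints([1.244,0.13,1.488,0,1.523,-0.085])
v=[]
for n in("top","side"):
    f=env.grab_frame(n); pickle.dump(f,open(f"pics/{n}1.pkl","wb")); v.append(f["color"])
    if n=="top":
        for nm,p in(("tape",(255,224)),("timer",(315,233))):
            print(nm,[np.round(min((c.mean(0) for c in blobs(g)),key=lambda m:np.hypot(*(m-p))),1) for g in(pickle.load(open("pics/top0.pkl","rb")),f)])
cv2.imwrite("pics/end_top.png",cv2.resize(v[0][110:290,50:430],None,fx=2.1,fy=2.1,interpolation=cv2.INTER_CUBIC)[...,::-1])
cv2.imwrite("pics/end_side.png",cv2.resize(v[1][100:350,130:430],None,fx=2.3,fy=2.3,interpolation=cv2.INTER_CUBIC)[...,::-1])
print(env.observe()["t"])
```

```text
grip w 0.38574952346747216 -> 0.3895948524012781 F 39.7561586718075 t 42.9583
guard True z above plan 0.4
t 49.1583
tape [array([254.2, 223.7]), array([254.2, 223.7])]
timer [array([314.7, 232.7]), array([314.7, 232.7])]
53.025
```

View pics/end_top.png

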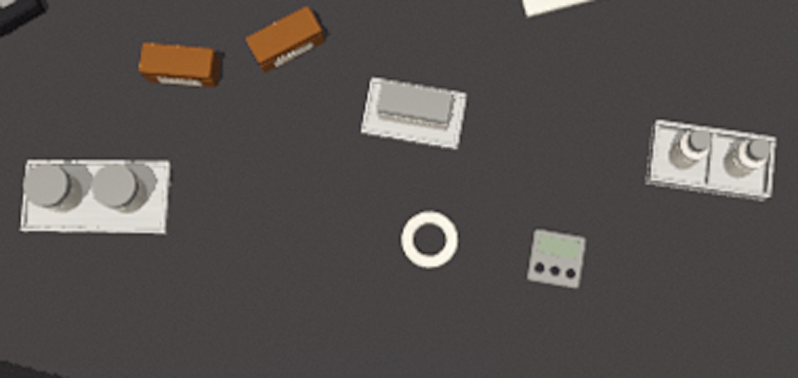

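View pics/end_side.png

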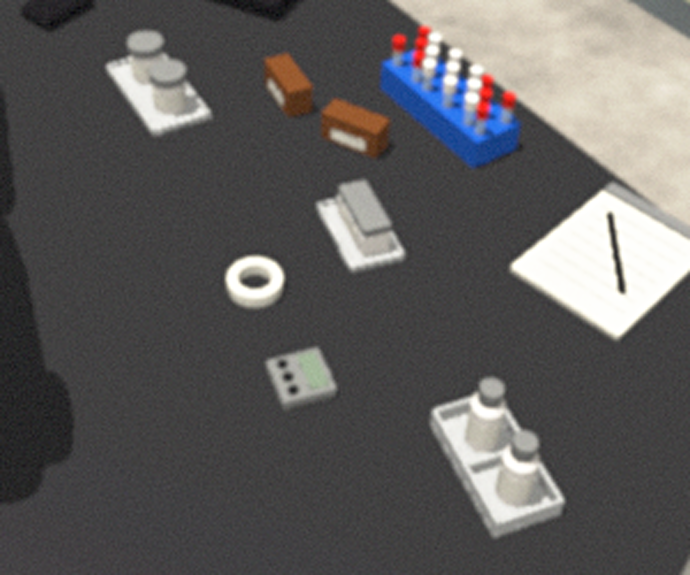

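The two views show both jars, both bottles and the slide box in their trays, and the tape and timer unmoved. One quick numeric check of the slide box and caps against expected pixels before handing in.

Run:
```python
from h import *
fs=[pickle.load(open(f"pics/{n}1.pkl","rb")) for n in("top","side")]
ims=[]
for f in fs:
    v=cv2.resize(f["color"],None,fx=4,fy=4,interpolation=cv2.INTER_CUBIC)
    def pr(X):
        k=f["camera_matrix"]@(f["R"]@X+f["t"]); return k[:2]/k[2]
    def poly(P): cv2.polylines(v,[np.int32([pr(np.array(p))*4+2 for p in P])],True,(255,0,0),1)
    poly([[*inframe("stray",a*18,b*42),48] for a,b in((1,1),(1,-1),(-1,-1),(-1,1))])
    for n,y,r,h in(("jtray",38,25,64),("jtray",-38,25,64),("carrier",34,12,90),("carrier",-34,12,90)):
        c=inframe(n,0,y); poly([[c[0]+r*np.cos(t),c[1]+r*np.sin(t),h] for t in np.linspace(0,6.28,40)])
    ims.append([v[(int(u[1]*4)-125):(int(u[1]*4)+125),(int(u[0]*4)-130):(int(u[0]*4)+130)] for u in(pr(np.array([*EST[n][:2],30])) for n in("jtray","stray","carrier"))])
cv2.imwrite("pics/chk.png",np.vstack([np.hstack([cv2.copyMakeBorder(i,0,250-i.shape[0],0,260-i.shape[1],0) for i in r]) for r in ims])[...,::-1])
```

```text
(no output)
```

View pics/chk.png

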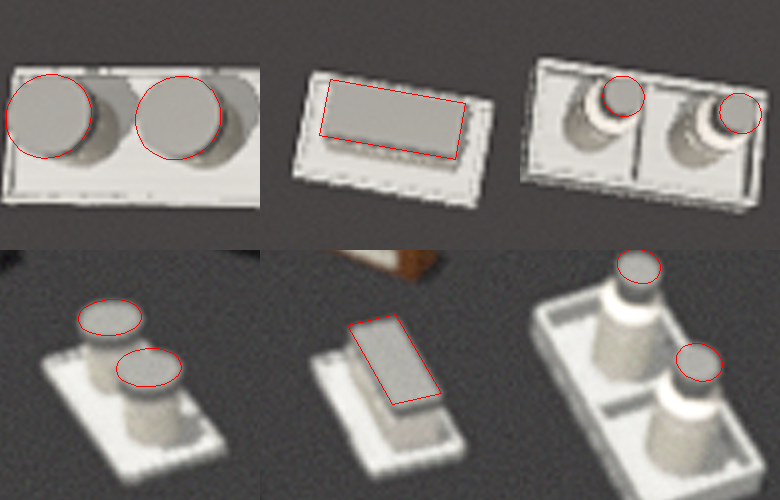

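The outlines predicted for centred, seated items match the cap tops and the box top within about 1 mm in both views. Everything is in place, so I hand in.

```bash
python3 -c "
from plant import env
print(env.finish_job())"
```

```text
the job is handed in; nothing more can be done
None
```

Job handed in at about 53 s; `finish_job()` returned no verdict, but the last camera check showed both bottles in separate carrier bays, both jars in the jar tray and the slide box flat in the slide tray, with the tape and timer unmoved.

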